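Stop the pump and charge the media reactor through the feeding cone

TASK

First turn the pump knob on the aluminium panel fully anticlockwise to its stop, so that the pump is off. Then take the scoop and tip all five lava chunks through the feeding cone down into the clear media tube, and set the empty scoop back down level on the shelf liner. Leave the other things on the liner where they are.

Things in the scene. Friction and masses are not known exactly. Their poses are not given: they have to be found in the camera images.
- tube: fixed upright clear media tube with a wide clear feeding cone in its mouth. Origin: centre of underside, z up. Foot disc 100 mm wide, 6 mm thick; tube 64 mm outside, 58 mm inside, inner floor z = 12 mm, mouth z = 111 mm. Cone: spout 50 mm wide inside, lower end z = 98 mm; widens from z = 116 mm to the rim (149 mm over a grey bead) at z = 166 mm
- cone_mouth (a point): centre of the open top of the feeding cone, at rim height (166 mm above the tube's underside); the mouth is 138 mm wide inside
- panel: aluminium switch panel, a low fixed box 150 (x) x 200 (y) x 50 mm high. Origin: centre of its underside. Three steel toggle switches stand in a row along its far (+x) edge at x = +52..60 mm, up to 80 mm above its underside; the knob's axis is at x = -25 mm, y = 0
- pump_knob (a joint): the pump speed knob on top of the panel, rad. 0 = fully anticlockwise (seen from above), the end stop where the pump is off; grows clockwise to the other stop at 2.6. Starts between 0.7 and 1.25
- pump_knob_grip (a point): point on the knob's axis at gripping height, 87 mm above the panel's underside. Its x axis lies along the knob's upright grip bar (61 mm long, 14 mm thick, 32 mm tall, top 94 mm above the panel's underside, standing on a 64 mm disc) and turns with the knob; z up
- scoop: loose steel scoop, 212 mm long, 0.16 kg, five chunks in its tray. Origin on underside, x to the lip, z up. Floor 3 mm thick, x -20 to 60 mm, then a 24 degree ramp to the lip at x 100, z 21 mm. Inside width 80 mm, side walls 42 mm, back wall (x -21 mm) 55 mm tall. Black handle 18 mm wide (y), z 37 to 53 mm, x -112 to -22 mm
- scoop_grip (a point): middle of the scoop's handle (x = -70 mm, y = 0, z = 45 mm in the scoop's frame); axes as the scoop's
- scoop_lip (a point): middle of the scoop's pouring lip (x = +100 mm, y = 0, z = 21 mm in the scoop's frame); axes as the scoop's
- liner: grey shelf liner fixed to the work surface, 620 (x) x 1100 (y) x 2 mm thick. Origin: centre of its underside
- chunk1: lava chunk 1 of 5, a roundish knobbly lump about 24 mm across, 14 g, starting in the scoop. Origin: its centre
- chunk2: lava chunk 2 of 5, a roundish knobbly lump about 24 mm across, 14 g, starting in the scoop. Origin: its centre
- chunk3: lava chunk 3 of 5, a roundish knobbly lump about 24 mm across, 14 g, starting in the scoop. Origin: its centre
- chunk4: lava chunk 4 of 5, a roundish knobbly lump about 24 mm across, 14 g, starting in the scoop. Origin: its centre
- chunk5: lava chunk 5 of 5, a roundish knobbly lump about 24 mm across, 14 g, starting in the scoop. Origin: its centre
- suction_cup: bystander: black silicone suction cup, 70 mm across, 45 mm tall. Origin: centre of underside
- jar: bystander: small closed glass jar, 60 mm across, 80 mm tall. Origin: centre of underside
- food_tin: bystander: food tin, 66 mm across, 90 mm tall. Origin: centre of underside
- driftwood: bystander: ceramic driftwood replica, 168 mm long (its x), about 80 mm wide, 49 mm tall. Origin: on its underside, near the middle
- bio_brick: bystander: white ceramic filter brick, 60 x 100 x 50 mm tall. Origin: centre of underside

How it is judged:
On the way, in this order (a step that is already met when the one before it is completed fails the run):
1. the pump knob is at its anticlockwise stop while all chunks are still in the scoop on the liner (value of joint pump_knob below 0.07 rad and z of scoop in the frame of liner below 0.02 m and distance between each of chunk1, chunk2, chunk3, chunk4, chunk5 and scoop below 0.11 m), for 0.1 s.
2. the scoop is tipped above the feeding cone (value of joint pump_knob below 0.07 rad and horizontal distance between scoop and cone_mouth below 0.2 m and z of scoop in the frame of cone_mouth above 0 m and angle between scoop's own z axis and vertical above 0.5 rad).
3. all five chunks are down in the tube (horizontal distance between each of chunk1, chunk2, chunk3, chunk4, chunk5 and tube below 0.03 m and z of each of chunk1, chunk2, chunk3, chunk4, chunk5 in the frame of tube below 0.095 m), for 0.2 s.
At the end, for the whole second after the job is handed in: All five chunks rest in the tube (within 30 mm of its axis, centres under 95 mm above its underside), the knob is within 0.07 rad of its anticlockwise stop, and the scoop stands still and level (0.12 rad) on the liner, its origin inside the outline and under 10 mm above the liner's underside (all of step 3 and linear speed of each of chunk1, chunk2, chunk3, chunk4, chunk5 below 0.03 m/s and value of joint pump_knob below 0.07 rad and angle between scoop's own z axis and vertical below 0.12 rad and z of scoop in the frame of liner between -0.005 and 0.01 m and x of scoop in the frame of liner between -0.31 and 0.31 m and y of scoop in the frame of liner between -0.55 and 0.55 m and linear speed of scoop below 0.02 m/s); the robot touches nothing.
It fails at once if a bystander is moved by more than 40 mm (distance of any of suction_cup, jar, food_tin, driftwood, bio_brick from where it was at the start of the episode above 0.04 m).
It also fails if it takes over 72 s, if anything falls off the work surface, if the arm or the gripper's body presses on something with over 40 N, if the wrist force passes 120 N, or if a joint passes its speed limit or range.

ROBOT

A 6-joint arm with a two-finger parallel gripper is mounted at the origin on the work surface. World frame = base frame: x ahead of the robot, y to its left, z up, the work surface at z = 0. Lengths are in m, angles in rad, forces in N, time in s.
With the tool pointing down it reaches from about 0.225 to 0.875 m from the base axis. Payload 3.4 kg.
Tool frame: the origin (TCP) lies midway between the tips of the shut fingers; the grasp point (between the pads) lies 19 mm behind it (manip.grasp_offset is the distance from the TCP to the grasp point, in m); x points along the fingers, y is the direction in which the jaws open and shut, and the axes are right-handed (so a half turn about x gives the same grasp; the last joint's range is limited). The gripper opens to 85 mm and grips with 20 to 120 N. Pads are 22 mm wide; open, the fingers measure 114 mm over their backs; the gripper's body (76 mm by 85 mm) begins 54 mm behind the grasp point. The pads swing forward as they close: fully open they stand 13 mm farther back than shut.
Start: joints at [1.2, 0.276, 1.505, -0, 1.361, -0.121], TCP at [0.142, 0.557, 0.231] pointing down, gripper open.
Joint ranges: [-2.89, 2.89], [-0.75, 2.08], [0.22, 2.7], [-1.18, 4.32], [0.11, 2.71], [-2.7, 2.7]. Speed limits (rad/s): [2.57, 2.57, 3.14, 3.14, 3.14, 3.14].

INTERFACE

Orientations are given as a unit quaternion [w, x, y, z].
In Python, from rig import manip gives the robot as it stands.
- The arm moves only by the shell command python3 -m creep 'ROWS' [OPENING] [FORCE]. ROWS is a JSON object of lists of equal length, an entry for each row: "delta_pos": the shift along the tool's x, y, z in cm, a list of three; "dr": the turn, a rotation vector about the tool's x, y, z in rad, a list of three. In form: {"delta_pos": [[dx, dy, dz], ...], "dr": [[rx, ry, rz], ...]}. A call has 1 to 10 rows; each row is the pose to reach, as a shift and turn from the pose commanded when the call began, along the tool's axes at that moment; what a row does not reach only later rows make up. A row lasts 1/10 s, in which the tool goes at most 50 mm and 8.59 degrees, less where a joint would pass 70% of its speed; a pose out of reach is approached as far as the arm can. A call with a gripper value outside its range is refused whole. OPENING is the opening, from -1 (shut) to 1 (fully open), set as the call begins (- or left out, the last holds). The fingers move at their own pace and stop on an object; FORCE is the grip in N (left out, the last holds). Time passes only in rows, so rows that repeat a pose let the fingers close. It gives the time, the measured TCP pose, the force and the opening at its end, in the units of the state.
- manip.get_state(): the state, without advancing time (a new reading comes with each control period).
- manip.get_image(name): name is "scene" or "top"; returns a dict with "pixels" (480x640x3 uint8, blue, green, red), "depth" (480x640 float32, m along the optical axis (not along the pixel's ray), 0 where there is no reading), "intrinsics" (3x3 intrinsics, pixels), "rvec" (rotation vector, rad) and "tvec" (3), from world to camera coordinates, as OpenCV has them. Camera axes: x right, y down, z forward; pixel columns grow to the right and rows downward; lengths in m; the calibration is good to about 2 mm. A picture is of the moment at which its call begins.
- manip.sign_off(): hands the job in, once; it reports no verdict.
The state is a dict: "clock": time; "qpos": joint angles; "qd": joint speeds; "effort": joint torques, N m; "position": TCP position; "ee_rot": TCP orientation; "contact_force": force on the tool from outside, world axes, zero at the start; "moment": the same for the moment, N m; "width": finger opening in m.
Only numpy, scipy, OpenCV 4.12 (cv2) and the standard library are available. Lean on these libraries where they do the work, as an engineer would, in place of code of your own. Each camera call takes 0.05 s, during which the arm holds its last target. There are 200 camera calls.

## Working session

There is one attempt and no reset: what is moved stays moved. The work goes in short steps, Python scripts to look and compute and a shell command to move; the robot and the scene stay as the last step left them, time stands still between calls to the robot, and variables do not carry over. Pictures are saved under pics/ and viewed, about 8 in all and at most 12, crops included, and the job is handed in when it is done.

```bash
ls; mkdir -p pics
cat > h.py <<'E'
import numpy as np, cv2
from rig import manip
def grab(n,tag):
    d=manip.get_image(n); np.savez('pics/'+tag+'.npz',**{k:np.array(v) for k,v in d.items()}); cv2.imwrite('pics/'+tag+'.png',d['pixels']); return d
def load(tag): return dict(np.load('pics/'+tag+'.npz'))
def pt(d,u,v,z=None):
    R=cv2.Rodrigues(np.array(d['rvec'],float))[0]; t=np.array(d['tvec'],float).ravel()
    ray=np.linalg.inv(d['intrinsics'])@[u,v,1]; o=-R.T@t; r=R.T@ray
    if z is None: return o+r*d['depth'][int(v),int(u)]
    return o+r*(z-o[2])/r[2]
E
python3 - <<'E'
from h import *
for n in('scene','top'):
    d=grab(n,n+'0')
print(manip.get_state())
E
```

```text
pics
{'clock': 0.1, 'qpos': array([ 1.19996013e+00,  2.76501039e-01,  1.50598220e+00,  7.27792868e-06,
        1.36069807e+00, -1.21002960e-01]), 'qd': array([-4.91226990e-04,  1.59834061e-04, -1.96962618e-03,  1.89927808e-03,
        3.53754151e-04,  1.18223613e-05]), 'effort': array([ 9.13128406e-04, -4.17700374e+01, -2.46403241e+01, -2.06603422e-04,
        5.62223882e-03,  7.01446496e-06]), 'position': array([0.14200088, 0.55671563, 0.23055342]), 'ee_rot': array([ 0.70145758,  0.08755619,  0.70173594, -0.08864452]), 'contact_force': array([0.66822324, 0.3207759 , 0.38710954]), 'moment': array([-0.02656062,  0.00344479,  0.0263791 ]), 'width': 0.08569346688898676}
```

View pics/top0.png

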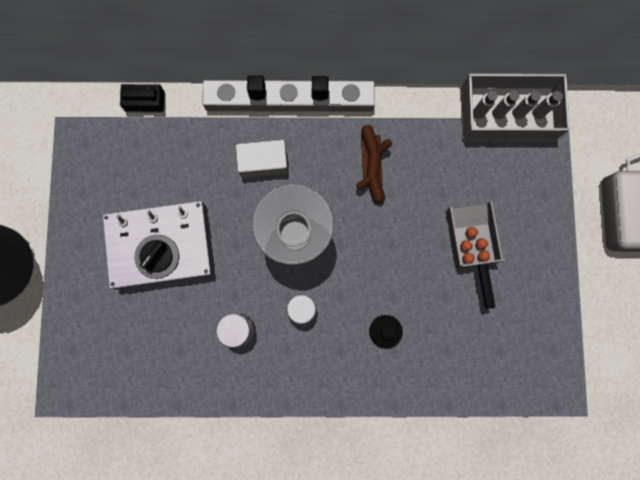

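View pics/scene0.png

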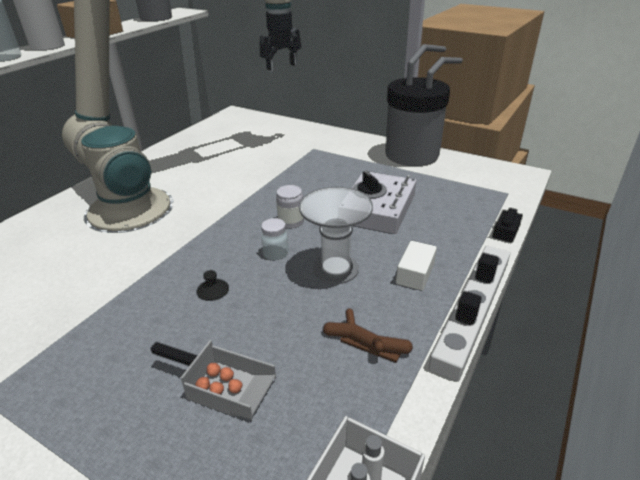

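The top view (up = +x, left = +y) shows the panel with the knob near (156,257), the cone centre near (293,226), and the scoop tray near (476,235) with its handle running to (488,306). The side view shows the same layout with all five chunks in the scoop. Next I'll enlarge the knob and scoop.

Run:
```python
from h import *
im=cv2.imread('pics/top0.png')
a=cv2.resize(im[195:295,95:220],None,fx=4.8,fy=4.8,interpolation=cv2.INTER_CUBIC)[:480]
b=cv2.resize(im[195:315,440:510],None,fx=4,fy=4,interpolation=cv2.INTER_CUBIC)
c=np.zeros((480,600+0,3),np.uint8); c[:,:]=a[:,:600]
cv2.imwrite('pics/k.png',c)
o=np.zeros((600,800,3),np.uint8); a=cv2.resize(im[200:300,100:216],None,fx=4,fy=4,interpolation=cv2.INTER_CUBIC); o[:400,:464]=a; o[:480,500:780]=b
cv2.imwrite('pics/k.png',o)
d=load('top0')
for n,u,v in [('linTL',55,118),('linTR',569,118),('linBL',36,416),('linBR',587,416),('knob',156,257),('brick',262,155),('tin',234,330),('jar',302,309),('cup',386,330),('wood',373,165)]:
    print(n,pt(d,u,v).round(3))
print('cam',pt(d,320,240).round(3), -cv2.Rodrigues(d['rvec'])[0].T@d['tvec'].ravel())
# scoop depth profile along handle
for u,v in [(488,304),(486,290),(484,275),(483,268),(474,215),(472,207),(451,207),(492,203),(457,268),(501,262)]: print(u,v,pt(d,u,v).round(3))
# cone rim fit: points at depth height ~ .168
ys,xs=np.mgrid[170:280,240:350]
P=np.array([pt(d,u,v) for u,v in zip(xs.ravel(),ys.ravel())])
m=abs(P[:,2]-.166)<.006; Q=P[m]; print(m.sum(),Q.mean(0),Q.min(0),Q.max(0))
A=np.c_[2*Q[:,:2],np.ones(len(Q))]; s=np.linalg.lstsq(A,(Q[:,:2]**2).sum(1),rcond=None)[0]; print('rim c',s[:2],np.sqrt(s[2]+s[:2]@s[:2]))
# knob bar: points z > .08
ys,xs=np.mgrid[225:290,125:190]
P=np.array([pt(d,u,v) for u,v in zip(xs.ravel(),ys.ravel())])
Q=P[(P[:,2]>.085)]; c=Q[:,:2].mean(0); w,V=np.linalg.eigh(np.cov(Q[:,:2].T)); print('bar',len(Q),Q.mean(0),V[:,1],np.degrees(np.arctan2(V[1,1],V[0,1])),np.sqrt(w*12))
```

```text
linTL [0.866 0.549 0.001]
linTR [ 0.87  -0.554  0.003]
linBL [0.251 0.544 0.006]
linBR [ 0.251 -0.55   0.004]
knob [0.56  0.3   0.079]
brick [0.771 0.101 0.053]
tin [0.421 0.145 0.095]
jar [0.461 0.018 0.083]
cup [ 0.421 -0.146  0.047]
wood [ 0.756 -0.127  0.035]
cam [ 0.583 -0.015  0.156] [0.44580977 0.00328234 1.17190837]
488 304 [ 0.471 -0.345  0.058]
486 290 [ 0.498 -0.342  0.057]
484 275 [ 0.528 -0.34   0.056]
483 268 [ 0.541 -0.337  0.06 ]
474 215 [ 0.655 -0.337  0.015]
472 207 [ 0.671 -0.331  0.023]
451 207 [ 0.666 -0.282  0.046]
492 203 [ 0.683 -0.379  0.005]
457 268 [ 0.545 -0.297  0.019]
501 262 [ 0.559 -0.393  0.002]
1678 [0.61324554 0.03564535 0.1666019 ] [ 0.53825521 -0.03818073  0.16000118] [0.68586062 0.10843179 0.17199738]
rim c [0.61127946 0.03424416] 0.06731891491215995
bar 298 [0.55524962 0.28348967 0.16810557] [0.35524696 0.93477248] 69.19141933187214 [0.05709955 0.28064312]
```

View pics/k.png

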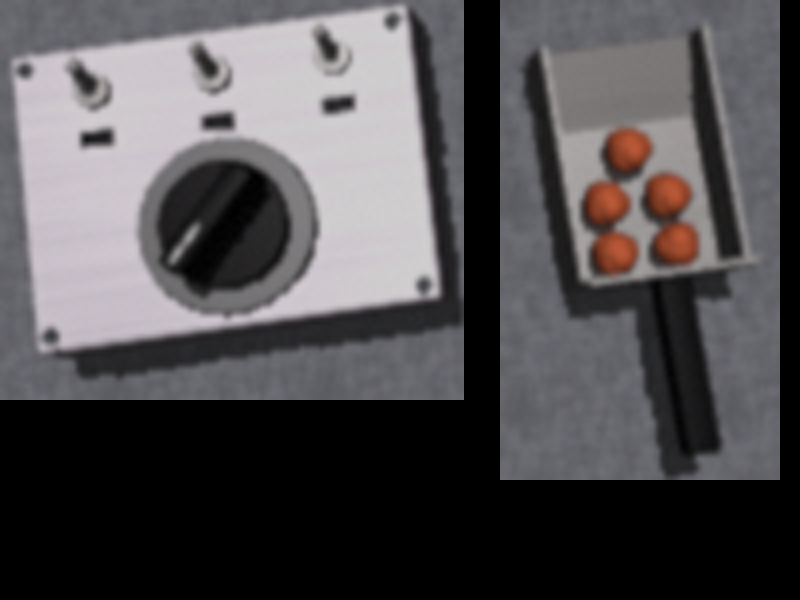

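```bash
cat >> h.py <<'E'
from scipy.spatial.transform import Rotation as Ro
def Rt(psi,tau,s=1):
    x=np.array([np.sin(tau)*np.cos(psi),np.sin(tau)*np.sin(psi),-np.cos(tau)]); y=s*np.array([-np.sin(psi),np.cos(psi),0])
    return np.c_[x,y,np.cross(x,y)]
def cur():
    s=manip.get_state(); q=s['ee_rot']; return s,np.array(s['position']),Ro.from_quat(np.r_[q[1:],q[0]]).as_matrix()
def plan(g,R,name='',base=None):
    """grasp point g, tool rotation R -> row entry from base pose (p,R)"""
    s,p,R0=cur() if base is None else (None,)+base
    t=np.array(g)+manip.grasp_offset*R[:,0]
    dp=R0.T@(t-p)*100; dr=Ro.from_matrix(R0.T@R).as_rotvec()
    print(name,'dp',dp.round(1).tolist(),'dr',dr.round(3).tolist(),'rows>=',round(max(np.linalg.norm(dp)/5,np.linalg.norm(dr)/.15),1))
    return t,R
E
python3 - <<'E'
from h import *
s,p,R=cur(); print(R.round(3), manip.grasp_offset)
q=s['qpos']
M=Ro.from_euler('ZYZYZ',[0]*5) if 0 else None
W=(Ro.from_rotvec([0,0,q[0]])*Ro.from_rotvec([0,q[1]+q[2],0])*Ro.from_rotvec([0,0,q[3]])*Ro.from_rotvec([0,q[4],0])*Ro.from_rotvec([0,0,q[5]])).as_matrix()
print((W.T@R).round(3))
d=load('top0'); f=lambda u,v,z:pt(d,u,v,z)[:2]
# panel screws (crop/4 + offset)
sc=[f(100+u/4,200+v/4,.05) for u,v in [(25,70),(393,20),(424,286),(50,336)]]; c=np.mean(sc,0)
y=(sc[0]-sc[1])+(sc[3]-sc[2]); yaw=np.arctan2(-y[0],y[1]); 
k=c+np.array([np.cos(yaw),np.sin(yaw)])*-.025
print('panel',c,yaw,'knob',k,'knob from disc',f(157,256.75,.055))
a,b=f(100+168/4,200+262/4,.094),f(100+202/4,200+223/4,.094); print('line',a,b,np.arctan2(*(b-a)[::-1]))
h1,h2=f(440+50+0,0,0),0
e1,e2=f(440+(702-500)/4,195+452/4,.053),f(440+(672-500)/4,195+290/4,.053); print('handle',e1,e2,np.arctan2(*(e2-e1)[::-1]))
# walls tops: left wall front (543,50)->back(585,280); back wall right corner (755,258); right wall front (705,28)
for n,u,v,z in [('Lf',543,50,.044),('Lb',583,282,.057),('Rb',752,260,.057),('Rf',704,28,.044)]: print(n,f(440+(u-500)/4,195+v/4,z))
E
```

```text
[[-0.001  0.247  0.969]
 [-0.001  0.969 -0.247]
 [-1.    -0.002 -0.   ]] 0.0187
[[ 0. -1. -0.]
 [ 0.  0. -1.]
 [ 1.  0.  0.]]
panel [0.58851368 0.30933029] 0.1379766540409036 knob [0.56375127 0.30589181] knob from disc [0.56295441 0.30464354]
line [0.54212274 0.32186413] [0.56075497 0.30654273] -0.688195089602439
handle [ 0.46338701 -0.35100029] [ 0.54290617 -0.33956646] 0.14280826426635138
Lf [ 0.66535429 -0.28190549]
Lb [ 0.54644337 -0.29450102]
Rb [ 0.55747996 -0.37859051]
Rf [ 0.67691239 -0.36412502]
```

Run:
```python
from h import *
R=Rt(-.688,0)
plan([.563,.305,.17],R,'above')
plan([.563,.305,.091],R,'down')
```

```text
above dp [7.9, -14.0, 47.0] dr [0.438, 0.0, 0.002] rows>= 9.9
down dp [15.8, -14.0, 47.0] dr [0.438, 0.0, 0.002] rows>= 10.3
```

```bash
python3 -m creep '{"delta_pos":[[7.9,-14,47],[7.9,-14,47],[7.9,-14,47],[7.9,-14,47],[7.9,-14,47],[7.9,-14,47],[7.9,-14,47],[7.9,-14,47],[7.9,-14,47],[7.9,-14,47]],"dr":[[0.438,0,0],[0.438,0,0],[0.438,0,0],[0.438,0,0],[0.438,0,0],[0.438,0,0],[0.438,0,0],[0.438,0,0],[0.438,0,0],[0.438,0,0]]}' 0 60
python3 - <<'E'
from h import *
grab('scene','s1'); d=grab('top','t1')
R=Rt(-.688,0)
plan([.563,.305,.091],R,'down')
a=cv2.resize(d['pixels'][200:300,100:216],None,fx=4,fy=4,interpolation=cv2.INTER_CUBIC)
b=cv2.resize(load('s1')['pixels'][120:240,310:440],None,fx=3,fy=3,interpolation=cv2.INTER_CUBIC)
o=np.zeros((400,464+390,3),np.uint8); o[:,:464]=a; o[:360,464:]=b; cv2.imwrite('pics/c1.png',o[:,:800])
E
```

```text
clock: 1.1
position: [0.5645, 0.3037, 0.1514]
ee_rot: [0.665, 0.238, 0.666, -0.239]
contact_force: [0.5, 0.7, 0.2]
width: 0.0427
down dp [7.8, -0.0, -0.6] dr [-0.005, 0.002, 0.001] rows>= 1.6
```

View pics/c1.png

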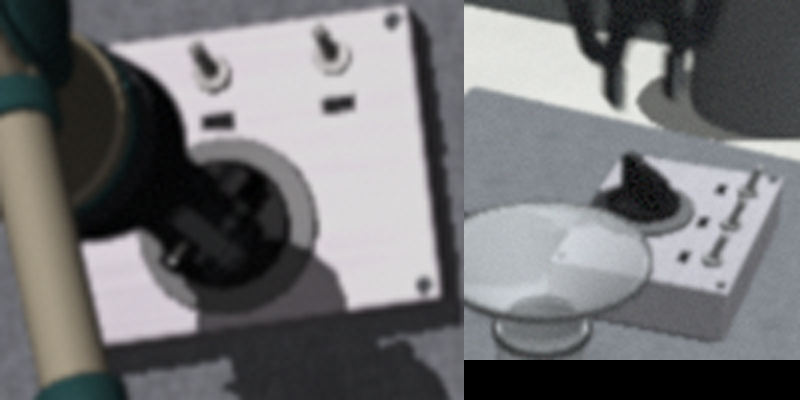

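The fingers hang over the knob (centre about (228,227) in the left crop) and straddle the bar square to it. I'll descend and grip.

```bash
python3 -m creep '{"delta_pos":[[2,0,-0.5],[4,0,-0.5],[6,0,-0.5],[7.8,0,-0.5],[7.8,0,-0.5]],"dr":[[0,0,0],[0,0,0],[0,0,0],[0,0,0],[0,0,0]]}' 0 60; python3 -m creep '{"delta_pos":[[0,0,0],[0,0,0],[0,0,0],[0,0,0],[0,0,0],[0,0,0],[0,0,0],[0,0,0]],"dr":[[0,0,0],[0,0,0],[0,0,0],[0,0,0],[0,0,0],[0,0,0],[0,0,0],[0,0,0]]}' -1 60; python3 -c "
from h import *;print(cur()[0])"
```

```text
clock: 1.7
position: [0.5563, 0.3079, 0.0713]
ee_rot: [0.664, 0.237, 0.668, -0.24]
contact_force: [0.7, -0.2, 0.7]
width: 0.0424
clock: 2.5
position: [0.5606, 0.3098, 0.0757]
ee_rot: [0.667, 0.24, 0.665, -0.237]
contact_force: [3.1, 5.0, 2.2]
width: 0.0128
{'clock': 2.5, 'qpos': array([ 3.95605916e-01,  4.84984399e-01,  1.58235634e+00,  1.23948258e-03,
        1.06963292e+00, -4.87730982e-01]), 'qd': array([-0.00035422, -0.00088418,  0.0010539 ,  0.00066324,  0.00173361,
        0.00249023]), 'effort': array([-1.67210910e+00, -4.88184500e+01, -1.78210294e+01, -8.91812034e-01,
        1.43507067e+00,  1.19598591e-02]), 'position': array([0.5606427 , 0.30977571, 0.07567489]), 'ee_rot': array([ 0.66661892,  0.23987708,  0.66472411, -0.23710768]), 'contact_force': array([3.1333463 , 5.04063248, 2.15242189]), 'moment': array([ 0.699     , -0.4362726 ,  0.00125129]), 'width': 0.012843593504928495}
```

```bash
python3 -m creep '{"delta_pos":[[0,0,0],[0,0,0],[0,0,0],[0,0,0],[0,0,0],[0,0,0],[0,0,0],[0,0,0],[0,0,0],[0,0,0]],"dr":[[-0.08,0,0],[-0.16,0,0],[-0.24,0,0],[-0.32,0,0],[-0.4,0,0],[-0.48,0,0],[-0.56,0,0],[-0.64,0,0],[-0.7,0,0],[-0.7,0,0]]}' -1 60;  python3 -c "
from h import *;s=cur()[0];print(s['moment'],s['qpos'])"
```

```text
clock: 3.5
position: [0.5596, 0.3065, 0.0756]
ee_rot: [0.708, -0.006, 0.707, 0.004]
contact_force: [0.7, -3.1, 5.7]
width: 0.0127
[-0.46901841 -0.24397243  0.04692758] [ 0.39414809  0.48421014  1.58390872 -0.00386755  1.07357586 -1.1887209 ]
```

```bash
python3 -m creep '{"delta_pos":[[0,0,0],[0,0,0],[0,0,0],[0,0,0],[0,0,0]],"dr":[[-0.06,0,0],[-0.12,0,0],[-0.18,0,0],[-0.24,0,0],[-0.24,0,0]]}' -1 60;  python3 -c "
from h import *;s=cur()[0];print(s['moment'],s['qpos'],s['effort'])"
python3 -m creep '{"delta_pos":[[0,0,0],[0,0,0],[0,0,0],[0,0,0],[0,0,0]],"dr":[[-0.06,0,0],[-0.12,0,0],[-0.18,0,0],[-0.24,0,0],[-0.24,0,0]]}' -1 60;  python3 -c "
from h import *;s=cur()[0];print(s['moment'],s['qpos'],s['effort'])"
```

```text
clock: 4.0
position: [0.5589, 0.3059, 0.0758]
ee_rot: [0.701, -0.088, 0.702, 0.086]
contact_force: [-0.0, -4.6, 7.6]
width: 0.0125
[-0.88043656 -0.04595391 -1.78588409] [ 0.39313364  0.48373055  1.58434897 -0.00301023  1.07541737 -1.42384117] [  4.69198734 -45.55044651 -19.70382392   0.64131187  -0.69625083
  -1.98889285]
clock: 4.5
position: [0.5589, 0.3059, 0.0761]
ee_rot: [0.687, -0.164, 0.688, 0.165]
contact_force: [-0.3, -8.0, 9.1]
width: 0.0131
[-1.28667443 -0.02724309 -6.85111798] [ 0.3907452   0.48327003  1.58420041  0.00173024  1.07611383 -1.6502922 ] [ 10.87031364 -44.4357419  -19.60299611  -1.12558354  -0.96747939
  -7.0435448 ]
```

The moment rose to 6.9 N m, so the knob is on its stop. I'll release it and back off.

```bash
python3 -m creep '{"delta_pos":[[0,0,0],[0,0,0],[0,0,0],[0,0,0],[-4,0,0],[-8,0,0],[-12,0,0],[-14,0,0],[-14,0,0]],"dr":[[0,0,0],[0,0,0],[0,0,0],[0,0,0],[0,0,0],[0,0,0],[0,0,0],[0,0,0],[0,0,0]]}' 0.2 60
python3 - <<'E'
from h import *
# handle grip and tilted approach
ps=.14; e=np.array([np.cos(ps),np.sin(ps)])
R=Rt(ps,.7)
s,p,R0=cur()
plan([.45,-.1,.30],R,'mid')
def wrist(R,q1,phi):
    T=np.array([[0,-1,0],[0,0,-1],[1,0,0.]])
    W=R@T.T; B=(Ro.from_rotvec([0,0,q1])*Ro.from_rotvec([0,phi,0])).as_matrix()
    return Ro.from_matrix(B.T@W).as_euler('ZYZ')
for s_ in(1,-1):
  for phi in(1.7,2.0,2.3): print(s_,phi,wrist(Rt(ps,.7,s_),-.73,phi).round(2), 'pour',wrist(Rt(.055,.7-1.1,s_),-.06,phi-.3).round(2))
E
```

```text
clock: 5.4
position: [0.5609, 0.3097, 0.2183]
ee_rot: [0.688, -0.172, 0.683, 0.173]
contact_force: [0.7, 0.2, 1.0]
width: 0.0511
mid dp [-6.9, -31.3, -28.0] dr [0.338, -0.685, -0.124] rows>= 8.5
1 1.7 [ 0.61  1.04 -2.65] pour [-0.05  2.14 -1.71]
1 2.0 [ 0.76  0.8  -2.89] pour [-0.05  1.84 -1.69]
1 2.3 [1.03 0.61 3.03] pour [-0.04  1.54 -1.68]
-1 1.7 [0.61 1.04 0.49] pour [-0.05  2.14  1.44]
-1 2.0 [0.76 0.8  0.25] pour [-0.05  1.84  1.45]
-1 2.3 [ 1.03  0.61 -0.11] pour [-0.04  1.54  1.47]
```

Run:
```python
from h import *
R=Rt(.14,.7,-1)
t=plan([.43,-.1,.30],R,'mid')
plan([.43,-.1,.30],Rt(.14,0,-1),'mid0')
```

```text
mid dp [-6.9, -30.3, -29.7] dr [-2.639, 0.172, -0.951] rows>= 18.7
mid0 dp [-6.5, -29.9, -30.9] dr [-2.788, 0.001, 0.011] rows>= 18.6
```

```bash
python3 -m creep '{"delta_pos":[[-6.5,-30,-31],[-6.5,-30,-31],[-6.5,-30,-31],[-6.5,-30,-31],[-6.5,-30,-31],[-6.5,-30,-31],[-6.5,-30,-31],[-6.5,-30,-31],[-6.5,-30,-31],[-6.5,-30,-31]],"dr":[[1.45,0,0],[1.45,0,0],[1.45,0,0],[1.45,0,0],[1.45,0,0],[1.45,0,0],[1.45,0,0],[1.45,0,0],[1.45,0,0],[1.45,0,0]]}' 0
python3 - <<'E'
from h import *
d=grab('top','t2'); print(cur()[0]['qpos'])
plan([.43,-.1,.30],Rt(.14,.7,-1),'mid')
# back end of handle & grip in world: use tray corners + handle estimates
ps=.14; e=np.array([np.cos(ps),np.sin(ps)])
a=cv2.resize(d['pixels'][200:300,100:216],None,fx=4,fy=4,interpolation=cv2.INTER_CUBIC)
b=cv2.resize(d['pixels'][195:315,440:510],None,fx=4,fy=4,interpolation=cv2.INTER_CUBIC)
o=np.zeros((480,800,3),np.uint8); o[:400,:464]=a; o[:480,500:780]=b; cv2.imwrite('pics/c2.png',o)
E
```

```text
clock: 6.4
position: [0.4261, -0.1062, 0.2785]
ee_rot: [0.626, 0.328, 0.626, -0.33]
contact_force: [0.6, 1.1, -0.3]
width: 0.0429
[-3.97922397e-01  4.31096593e-02  1.67924794e+00 -6.00876908e-04
  1.42124083e+00 -1.00013534e+00]
mid dp [-0.8, 1.6, 0.4] dr [1.936, 0.438, 0.709] rows>= 14.1
```

View pics/c2.png

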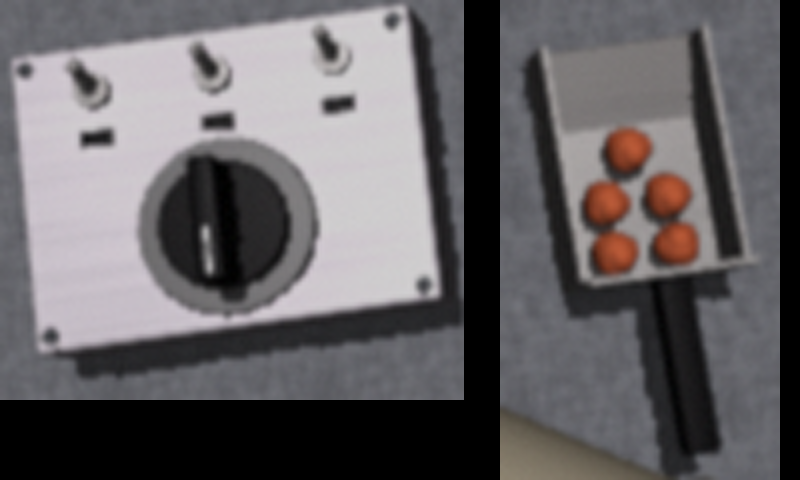

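The pointer in the left crop, (203,225) to (211,275), now lies along the panel axis at about 0.15 rad, so the knob is at its stop. The right crop shows the scoop and all five chunks unmoved. Next I'll move to a pre-grasp behind the handle.

Run:
```python
from h import *
R=Rt(.125,.7,-1); g=np.array([.504,-.3435,.047])
plan(g-.12*R[:,0],R,'pre')
```

```text
pre dp [15.4, -12.9, 21.1] dr [1.95, 0.434, 0.714] rows>= 14.1
```

```bash
python3 -m creep '{"delta_pos":[[6,-7,12],[6,-7,12],[6,-7,12],[6,-7,12],[6,-7,12],[6,-7,12],[6,-7,12],[6,-7,12],[6,-7,12],[6,-7,12]],"dr":[[1.95,0.434,0.714],[1.95,0.434,0.714],[1.95,0.434,0.714],[1.95,0.434,0.714],[1.95,0.434,0.714],[1.95,0.434,0.714],[1.95,0.434,0.714],[1.95,0.434,0.714],[1.95,0.434,0.714],[1.95,0.434,0.714]]}' 0
python3 - <<'E'
from h import *
R=Rt(.125,.7,-1); g=np.array([.504,-.3435,.047])
print(cur()[0]['qpos'])
plan(g-.12*R[:,0],R,'pre')
E
```

```text
clock: 7.45
position: [0.4393, -0.2399, 0.2178]
ee_rot: [0.24, 0.822, 0.267, -0.442]
contact_force: [0.0, -0.0, -0.1]
width: 0.0426
[-1.04078419  0.09465278  1.91652677  0.59910391  1.15894756 -0.48737305]
pre dp [5.4, 6.8, 11.7] dr [0.575, 0.124, 0.216] rows>= 4.2
```

```bash
python3 -m creep '{"delta_pos":[[5.4,6.8,11.7],[5.4,6.8,11.7],[5.4,6.8,11.7],[5.4,6.8,11.7],[5.4,6.8,11.7],[5.4,6.8,11.7]],"dr":[[0.575,0.124,0.216],[0.575,0.124,0.216],[0.575,0.124,0.216],[0.575,0.124,0.216],[0.575,0.124,0.216],[0.575,0.124,0.216]]}' 0
python3 - <<'E'
from h import *
R=Rt(.125,.7,-1); g=np.array([.504,-.3435,.047])
print(cur()[0]['qpos'])
plan(g,R,'grasp')
d=grab('top','t3');e=grab('scene','s3')
a=cv2.resize(d['pixels'][195:345,430:530],None,fx=4,fy=4,interpolation=cv2.INTER_CUBIC)
b=cv2.resize(e['pixels'][300:440,120:300],None,fx=2.2,fy=2.2,interpolation=cv2.INTER_CUBIC)
o=np.zeros((600,800,3),np.uint8); o[:600,:400]=a; o[:b.shape[0],402:402+b.shape[1]]=b; cv2.imwrite('pics/c3.png',o)
E
```

```text
clock: 8.05
position: [0.4392, -0.3513, 0.1257]
ee_rot: [0.029, 0.905, 0.059, -0.421]
contact_force: [0.1, -0.4, 1.1]
width: 0.0428
[-1.23549862  0.27399627  2.07449603  0.94830421  0.88790577 -0.45775787]
grasp dp [12.1, 0.1, 0.1] dr [0.007, 0.0, 0.002] rows>= 2.4
```

View pics/c3.png

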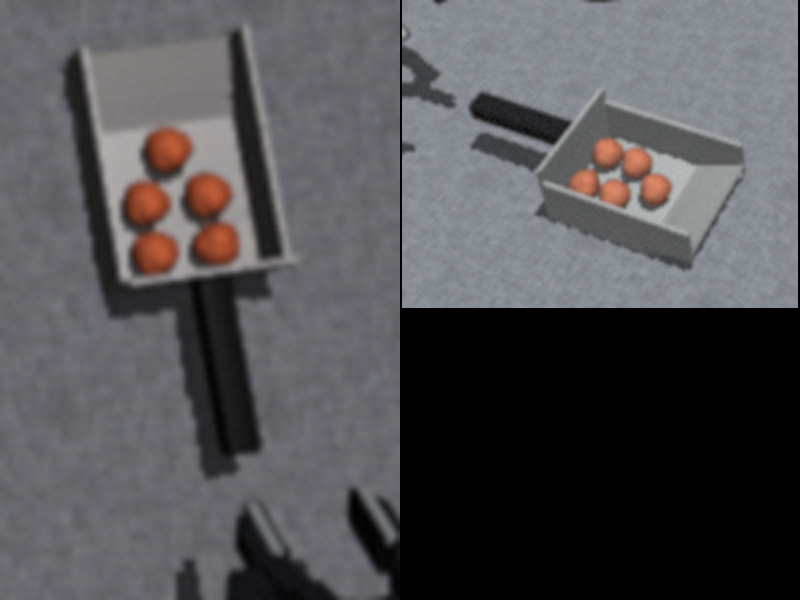

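Run:
```python
from h import *
d=load('t3')
for u in(250,268,310,352,370): print(u,pt(d,430+u/4,195+503/4,.13).round(4))
for u,v in((238,440),(222,330)): print('handle mid top',pt(d,430+u/4,195+v/4,.055).round(4))
```

```text
250 [ 0.4392 -0.3293  0.13  ]
268 [ 0.4392 -0.3375  0.13  ]
310 [ 0.4392 -0.3566  0.13  ]
352 [ 0.4392 -0.3758  0.13  ]
370 [ 0.4392 -0.384   0.13  ]
handle mid top [ 0.4692 -0.3487  0.055 ]
handle mid top [ 0.523  -0.3431  0.055 ]
```

The fingers sit just behind the handle end, which is at (238,450), and the tip midpoint at about (310,503) is lined up to within about 5 mm. I'll go in and grip.

```bash
python3 -m creep '{"delta_pos":[[3,0,0],[6,0,0],[8,0,0],[10,0,0],[11,0,0],[12,0,0],[12.1,0,0]],"dr":[[0,0,0],[0,0,0],[0,0,0],[0,0,0],[0,0,0],[0,0,0],[0,0,0]]}' 0 60; python3 -m creep '{"delta_pos":[[0,0,0],[0,0,0],[0,0,0],[0,0,0],[0,0,0],[0,0,0],[0,0,0],[0,0,0]],"dr":[[0,0,0],[0,0,0],[0,0,0],[0,0,0],[0,0,0],[0,0,0],[0,0,0],[0,0,0]]}' -1 110
python3 - <<'E'
from h import *
s,p,R=cur(); print(s['qpos'],p+0-R[:,0]*.0187)
# lift: straight up 6 cm then 20 cm w/ 0.1 lip-up
g=p-.0187*R[:,0]
plan(g+[0,0,.05],R,'up5')
plan(g+[-.03,0.02,.25],Rt(.125,.8,-1),'up25')
E
```

```text
clock: 8.85
position: [0.5174, -0.3432, 0.0339]
ee_rot: [0.029, 0.905, 0.058, -0.42]
contact_force: [-0.8, -0.6, 1.1]
width: 0.0422
clock: 9.65
position: [0.5167, -0.3438, 0.0347]
ee_rot: [0.029, 0.905, 0.057, -0.42]
contact_force: [-2.8, -0.5, 5.6]
width: 0.0161
[-1.06958487  0.4671885   2.09721714  1.22384872  0.69130428 -0.65881119] [ 0.50470923 -0.34528326  0.04902283]
up5 dp [-3.8, 0.0, -3.2] dr [0.0, 0.0, 0.0] rows>= 1.0
up25 dp [-20.9, -2.3, -14.2] dr [0.005, 0.099, -0.001] rows>= 5.1
```

```bash
python3 -m creep '{"delta_pos":[[-0.4,0,-0.3],[-1.1,0,-0.9],[-1.9,0,-1.6],[-2.9,0,-2.4],[-3.8,0,-3.2],[-4.6,0,-3.8],[-5.3,0,-4.4],[-5.7,0,-4.8],[-5.7,0,-4.8]],"dr":[[0,0.01,0],[0,0.03,0],[0,0.05,0],[0,0.07,0],[0,0.09,0],[0,0.1,0],[0,0.1,0],[0,0.1,0],[0,0.1,0]]}' -1 110
python3 - <<'E'
from h import *
print(cur()[0]['qpos'])
d=grab('top','t4');e=grab('scene','s4')
a=cv2.resize(d['pixels'][180:330,430:530],None,fx=4,fy=4,interpolation=cv2.INTER_CUBIC)
b=cv2.resize(e['pixels'][260:440,120:300],None,fx=2.2,fy=2.2,interpolation=cv2.INTER_CUBIC)
o=np.zeros((600,800,3),np.uint8); o[:600,:400]=a; o[:b.shape[0],402:402+b.shape[1]]=b; cv2.imwrite('pics/c4.png',o)
E
```

```text
clock: 10.55
position: [0.5168, -0.3437, 0.1097]
ee_rot: [0.027, 0.925, 0.058, -0.374]
contact_force: [0.8, 0.0, -1.2]
width: 0.0161
[-1.12391412  0.36612838  2.07747791  1.19119035  0.82274117 -0.59868742]
```

View pics/c4.png

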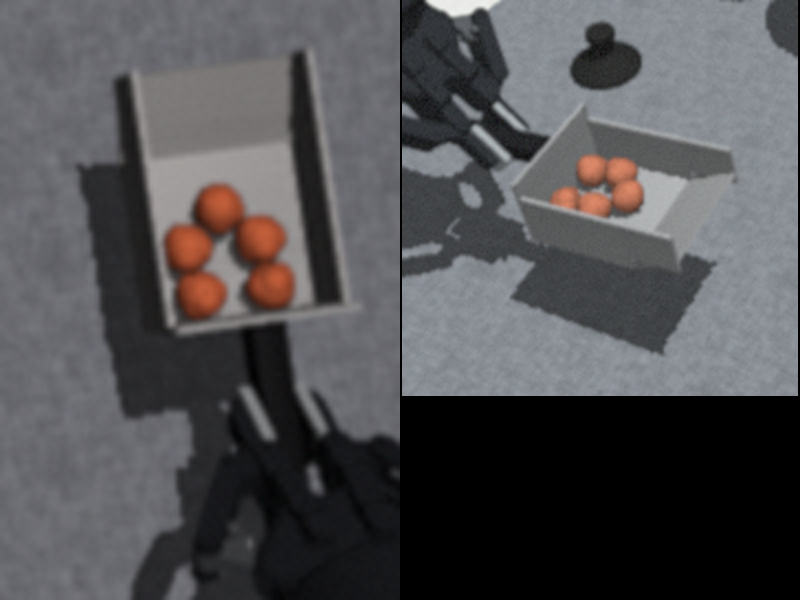

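The scoop is firmly held and lip-up at (240,190) in the crop, with all five chunks against the back wall. I'll carry it to the cone.

```bash
cat >> h.py <<'E'
C=np.array([.611,.034]); PS=.05
def pour(th,lz,back=.04,name='',base=None):
    e=np.array([np.cos(PS),np.sin(PS)]); l=C-back*e
    xo=.17*np.cos(th)-.025*np.sin(th); zo=-.17*np.sin(th)-.025*np.cos(th)
    return plan(np.r_[l-xo*e,lz-zo],Rt(PS,.7-th,-1),name,base)
E
python3 - <<'E'
from h import *
t,R=plan([.43,-.25,.30],Rt(.1,.8,-1),'A')
pour(-.1,.245,.045,'B',(t,R))
E
```

```text
A dp [-16.8, -10.2, -8.6] dr [0.023, -0.0, 0.017] rows>= 4.3
B dp [2.7, -27.5, 3.9] dr [0.035, -0.0, 0.036] rows>= 5.6
```

```bash
python3 -m creep '{"delta_pos":[[-0.8,-0.5,-0.4],[-2.4,-1.5,-1.2],[-4.4,-2.7,-2.2],[-6.7,-4.1,-3.4],[-9,-5.5,-4.6],[-11.3,-6.9,-5.8],[-13.3,-8.1,-6.8],[-15.1,-9.2,-7.7],[-16.3,-9.9,-8.3],[-16.8,-10.2,-8.6]],"dr":[[0,0,0],[0.005,0,0.003],[0.01,0,0.005],[0.012,0,0.01],[0.02,0,0.015],[0.023,0,0.017],[0.023,0,0.017],[0.023,0,0.017],[0.023,0,0.017],[0.023,0,0.017]]}' -1 110
python3 - <<'E'
from h import *
print(cur()[0]['qpos'])
pour(-.1,.245,.045,'B')
E
```

```text
clock: 11.65
position: [0.4428, -0.2482, 0.2878]
ee_rot: [0.019, 0.926, 0.046, -0.375]
contact_force: [-0.0, -0.1, -2.7]
width: 0.0162
[-1.19606702 -0.06322181  2.04520976  0.88937962  1.0963988  -0.1291779 ]
B dp [2.8, -27.4, 3.9] dr [0.036, -0.001, 0.036] rows>= 5.6
```

```bash
python3 -m creep '{"delta_pos":[[0.1,-1,0.1],[0.3,-3,0.4],[0.6,-6,0.9],[0.9,-9,1.3],[1.2,-12,1.7],[1.5,-15,2.1],[1.8,-18,2.6],[2.1,-21,3],[2.4,-23.5,3.3],[2.6,-25.5,3.6]],"dr":[[0,0,0],[0.005,0,0.005],[0.01,0,0.01],[0.015,0,0.015],[0.02,0,0.02],[0.025,0,0.025],[0.03,0,0.03],[0.036,0,0.036],[0.036,0,0.036],[0.036,0,0.036]]}' -1 110
python3 -m creep '{"delta_pos":[[0.1,-1,0.1],[0.2,-1.7,0.2],[0.2,-1.9,0.3],[0.2,-1.9,0.3]],"dr":[[0,0,0],[0,0,0],[0,0,0],[0,0,0]]}' -1 110
python3 - <<'E'
from h import *
print(cur()[0]['qpos'])
pour(-.1,.245,.045,'B')
d=grab('top','t5');e=grab('scene','s5')
a=cv2.resize(d['pixels'][160:290,220:360],None,fx=3,fy=3,interpolation=cv2.INTER_CUBIC)
b=cv2.resize(e['pixels'][120:300,220:400],None,fx=2,fy=2,interpolation=cv2.INTER_CUBIC)
o=np.zeros((400,800,3),np.uint8); o[:390,:420]=a; o[:360,430:790]=b; cv2.imwrite('pics/c5.png',o)
for th,lz in((.2,.215),(.45,.2),(.7,.182),(.95,.18),(1.2,.18)): pour(th,lz,.04,th)
E
```

```text
clock: 12.65
position: [0.4097, 0.0066, 0.2408]
ee_rot: [0.007, 0.926, 0.024, -0.377]
contact_force: [0.5, -0.4, -1.9]
width: 0.0162
clock: 13.05
position: [0.409, 0.0241, 0.238]
ee_rot: [0.008, 0.926, 0.024, -0.377]
contact_force: [0.0, 0.6, -1.9]
width: 0.0162
[-0.41797971 -0.36471662  2.37149484  0.7300962   0.50994938  0.56937304]
B dp [-0.2, 0.0, -0.1] dr [-0.001, 0.002, 0.003] rows>= 0.0
0.2 dp [-0.6, -0.1, -1.9] dr [-0.002, -0.299, 0.001] rows>= 2.0
0.45 dp [-1.0, -0.1, -4.5] dr [-0.002, -0.549, 0.001] rows>= 3.7
0.7 dp [-0.3, -0.1, -7.1] dr [-0.002, -0.799, 0.002] rows>= 5.3
0.95 dp [0.3, -0.1, -10.9] dr [-0.002, -1.049, 0.002] rows>= 7.0
1.2 dp [1.8, -0.1, -14.6] dr [-0.002, -1.299, 0.002] rows>= 8.7
```

View pics/c5.png

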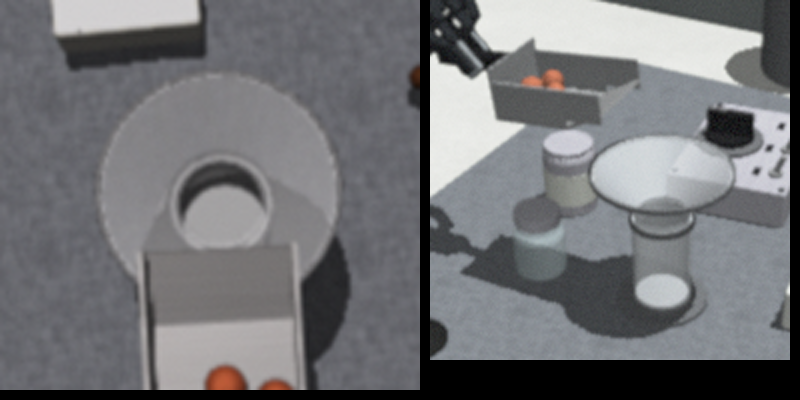

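The lip at (221,247) in the left crop is centred laterally on the cone, about 40 mm short of its axis, and above the rim. I'll start tipping.

```bash
python3 -m creep '{"delta_pos":[[-0.1,0,-0.3],[-0.2,0,-0.7],[-0.4,0,-1.2],[-0.6,-0.1,-1.9],[-0.75,-0.1,-2.6],[-0.85,-0.1,-3.2],[-0.95,-0.1,-3.9],[-1,-0.1,-4.5],[-0.85,-0.1,-5.1],[-0.7,-0.1,-5.7]],"dr":[[0,-0.05,0],[0,-0.12,0],[0,-0.2,0],[0,-0.3,0],[0,-0.37,0],[0,-0.43,0],[0,-0.49,0],[0,-0.55,0],[0,-0.61,0],[0,-0.67,0]]}' -1 110
python3 - <<'E'
from h import *
print(cur()[0]['qpos'])
for th,lz in((.7,.182),(.95,.18),(1.2,.18)): pour(th,lz,.04,th)
E
```

```text
clock: 14.15
position: [0.4453, 0.025, 0.2856]
ee_rot: [0.015, 0.751, 0.019, -0.66]
contact_force: [0.8, -0.1, -1.7]
width: 0.0161
[-0.11981958 -0.02424638  1.73663169  0.02454757  1.30257938  1.39888978]
0.7 dp [-0.5, -0.1, -1.3] dr [-0.003, -0.129, 0.002] rows>= 0.9
0.95 dp [-2.3, -0.1, -4.6] dr [-0.003, -0.379, 0.003] rows>= 2.5
1.2 dp [-3.5, -0.1, -8.4] dr [-0.002, -0.629, 0.003] rows>= 4.2
```

```bash
python3 -m creep '{"delta_pos":[[-0.2,0,-0.6],[-0.5,-0.1,-1.3],[-1,-0.1,-2],[-1.4,-0.1,-2.8],[-1.8,-0.1,-3.7],[-2.3,-0.1,-4.6],[-2.6,-0.1,-5.5],[-2.9,-0.1,-6.5],[-3.2,-0.1,-7.5],[-3.5,-0.1,-8.4]],"dr":[[0,-0.06,0],[0,-0.13,0],[0,-0.19,0],[0,-0.25,0],[0,-0.31,0],[0,-0.38,0],[0,-0.44,0],[0,-0.5,0],[0,-0.56,0],[0,-0.63,0]]}' -1 110
python3 -m creep '{"delta_pos":[[0,0,0],[0,0,0],[0,0,0],[0,0,0],[0,0,0]],"dr":[[0,0,0],[0,0,0],[0,0,0],[0,0,0],[0,0,0]]}' -1 110
python3 - <<'E'
from h import *
print(cur()[0]['qpos'])
d=grab('top','t6');e=grab('scene','s6')
a=cv2.resize(d['pixels'][160:290,220:360],None,fx=3,fy=3,interpolation=cv2.INTER_CUBIC)
b=cv2.resize(e['pixels'][120:300,220:400],None,fx=2,fy=2,interpolation=cv2.INTER_CUBIC)
o=np.zeros((400,800,3),np.uint8); o[:390,:420]=a; o[:360,430:790]=b; cv2.imwrite('pics/c6.png',o)
E
```

```text
clock: 15.15
position: [0.5248, 0.0296, 0.3308]
ee_rot: [-0.02, -0.51, -0.013, 0.86]
contact_force: [-0.8, 0.9, -0.4]
width: 0.0166
clock: 15.65
position: [0.5223, 0.0304, 0.3318]
ee_rot: [-0.021, -0.511, -0.013, 0.859]
contact_force: [-1.1, -0.5, -1.7]
width: 0.0164
[-0.04441135  0.44597084  1.10679362 -0.04985711  2.08419015  1.46344738]
```

View pics/c6.png

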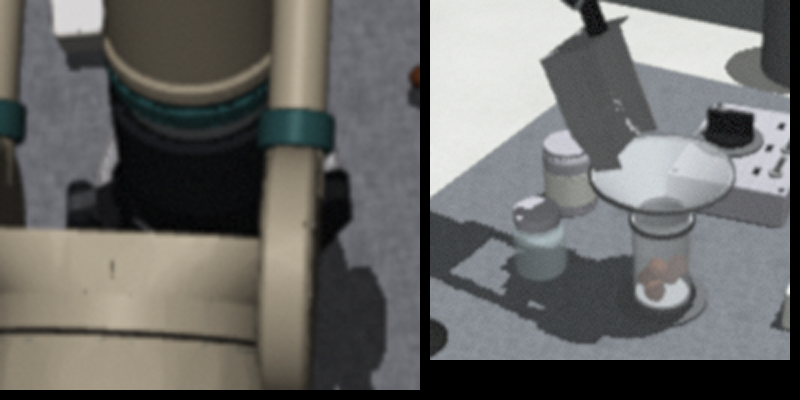

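Chunks show in the tube at about (655,278) in the right crop, and no chunk is lying outside. I'll untip, then count.

Run:
```python
from h import *
t,R=pour(0,.26,.045,'lvl')
plan([.43,-.2,.30],Rt(.1,.7,-1),'A',(t,R))
```

```text
lvl dp [10.8, 0.1, 7.1] dr [-0.001, 1.198, 0.001] rows>= 8.0
A dp [0.3, 22.4, -2.7] dr [-0.038, 0.0, -0.032] rows>= 4.5
```

```bash
python3 -m creep '{"delta_pos":[[1,0,0.7],[2,0,1.4],[3.2,0,2.1],[4.3,0,2.8],[5.4,0,3.5],[6.5,0,4.3],[7.6,0,5],[8.7,0,5.7],[9.7,0,6.4],[10.8,0,7.1]],"dr":[[0,0.12,0],[0,0.24,0],[0,0.36,0],[0,0.48,0],[0,0.6,0],[0,0.72,0],[0,0.84,0],[0,0.96,0],[0,1.08,0],[0,1.2,0]]}' -1 110
python3 -m creep '{"delta_pos":[[0,0,0],[0,2,-0.2],[0.1,5,-0.6],[0.1,8,-1],[0.1,11.5,-1.4],[0.2,15,-1.8],[0.2,18,-2.2],[0.3,20.5,-2.5],[0.3,22.4,-2.7],[0.3,22.4,-2.7]],"dr":[[0,0,0],[0,0,0],[0,0,0],[-0.01,0,-0.01],[-0.02,0,-0.02],[-0.03,0,-0.03],[-0.04,0,-0.03],[-0.04,0,-0.03],[-0.04,0,-0.03],[-0.04,0,-0.03]]}' -1 110
python3 - <<'E'
from h import *
print(cur()[0]['qpos'])
d=grab('top','t7');e=grab('scene','s7')
a=cv2.resize(d['pixels'][170:300,250:460],None,fx=2.6,fy=2.6,interpolation=cv2.INTER_CUBIC)
b=cv2.resize(e['pixels'][170:290,290:370],None,fx=3,fy=3,interpolation=cv2.INTER_CUBIC)
o=np.zeros((400,800,3),np.uint8); o[:338,:546]=a; o[:360,550:790]=b; cv2.imwrite('pics/c7.png',o)
R=Rt(.125,.7,-1); g=np.array([.504,-.345,.049])
t=plan(g+[-.04,0.0,.15],R,'pre'); plan(g+[0,0,.0],R,'place',t)
E
```

```text
clock: 16.75
position: [0.4075, 0.0258, 0.2701]
ee_rot: [0.011, 0.908, 0.023, -0.419]
contact_force: [0.1, 1.3, -1.9]
width: 0.0159
clock: 17.75
position: [0.4434, -0.2008, 0.2855]
ee_rot: [0.022, 0.906, 0.044, -0.421]
contact_force: [-0.5, -0.8, -1.3]
width: 0.0161
[-1.0446718  -0.12564864  2.03581956  0.74687372  1.03693583  0.09811845]
pre dp [8.8, 14.9, 5.0] dr [-0.019, 0.001, -0.016] rows>= 3.6
place dp [14.0, 0.5, 6.6] dr [0.0, 0.0, 0.0] rows>= 3.1
```

View pics/c7.png

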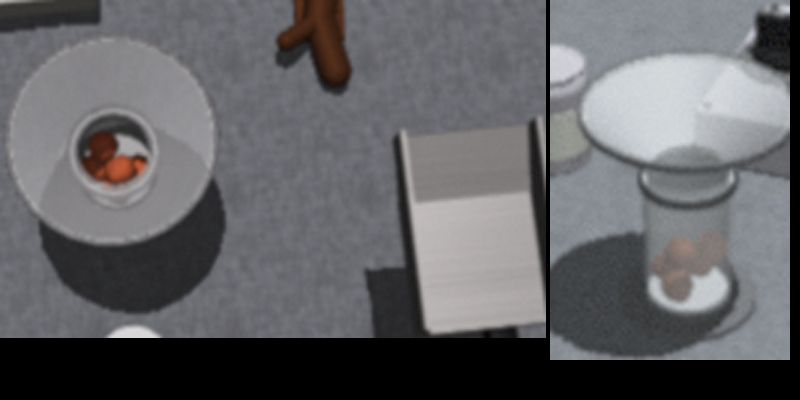

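The tray is empty, and the chunks lie low in the tube at about (118,160) in the left crop and (685,265) in the right. Now I'll set the scoop back.

```bash
python3 -m creep '{"delta_pos":[[1,2,0.5],[3,5,1.5],[5,8.5,2.8],[7,12,4],[8.3,14,4.7],[8.8,14.9,5],[8.8,14.9,5]],"dr":[[0,0,0],[0,0,0],[-0.01,0,-0.01],[-0.02,0,-0.016],[-0.02,0,-0.016],[-0.02,0,-0.016],[-0.02,0,-0.016]]}' -1 110
python3 - <<'E'
from h import *
R=Rt(.125,.7,-1); g=np.array([.504,-.345,.049])
plan(g+[0,0,.015],R,'place15'); plan(g,R,'place')
E
```

```text
clock: 18.55
position: [0.476, -0.3434, 0.1851]
ee_rot: [0.027, 0.905, 0.057, -0.421]
contact_force: [-0.1, 2.1, -1.1]
width: 0.0162
place15 dp [12.9, 0.5, 5.7] dr [0.001, 0.0, 0.0] rows>= 2.8
place dp [14.1, 0.5, 6.7] dr [0.001, 0.0, 0.0] rows>= 3.1
```

```bash
python3 -m creep '{"delta_pos":[[2.5,0.1,1.1],[5,0.2,2.2],[7.5,0.3,3.3],[10,0.4,4.4],[12,0.5,5.3],[12.9,0.5,5.7],[13.3,0.5,6.1],[13.7,0.5,6.4],[14.1,0.5,6.7],[14.1,0.5,6.7]],"dr":[[0,0,0],[0,0,0],[0,0,0],[0,0,0],[0,0,0],[0,0,0],[0,0,0],[0,0,0],[0,0,0],[0,0,0]]}' -1 110
python3 - <<'E'
from h import *
d=grab('top','t8');e=grab('scene','s8')
a=cv2.resize(d['pixels'][195:345,430:530],None,fx=2.6,fy=2.6,interpolation=cv2.INTER_CUBIC)
b=cv2.resize(e['pixels'][280:440,120:300],None,fx=2.8,fy=2.8,interpolation=cv2.INTER_CUBIC)
o=np.zeros((460,800,3),np.uint8); o[:390,:260]=a; o[:448,270:774]=b; cv2.imwrite('pics/c8.png',o)
E
```

```text
clock: 19.55
position: [0.5159, -0.3446, 0.0351]
ee_rot: [0.027, 0.905, 0.056, -0.42]
contact_force: [0.9, -1.1, -1.0]
width: 0.0165
```

View pics/c8.png

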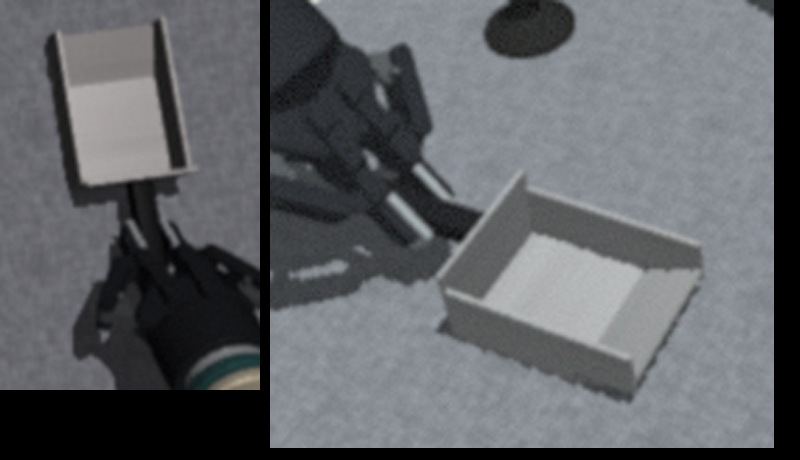

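The scoop is level and touching, or within a couple of millimetres of, the liner at (570,300). I'll lower it a hair, release and back out.

```bash
python3 -m creep '{"delta_pos":[[0.1,0,0.08],[0.15,0,0.13],[0.15,0,0.13]],"dr":[[0,0,0],[0,0,0],[0,0,0]]}' -1 30
python3 -m creep '{"delta_pos":[[0,0,0],[0,0,0],[0,0,0],[0,0,0],[0,0,0],[-1,0,0],[-3,0,0],[-6,0,0],[-10,0,0],[-14,0,0]],"dr":[[0,0,0],[0,0,0],[0,0,0],[0,0,0],[0,0,0],[0,0,0],[0,0,0],[0,0,0],[0,0,0],[0,0,0]]}' 0 30
python3 -m creep '{"delta_pos":[[-4,0,0],[-8,0,0],[-8,0,0],[-8,0,0]],"dr":[[0,0,0],[0,0,0],[0,0,0],[0,0,0]]}' 0
python3 - <<'E'
from h import *
d=grab('top','t9');e=grab('scene','s9')
a=cv2.resize(d['pixels'][100:350],None,fx=1.25,fy=1.25,interpolation=cv2.INTER_CUBIC)
b=cv2.resize(e['pixels'][160:440,120:440],None,fx=1,fy=1)
o=np.zeros((600,800,3),np.uint8); o[:a.shape[0]]=a; o[316:316+280,:320]=b
o[316:596,330:330+240]=cv2.resize(e['pixels'][220:290,305:365],None,fx=4,fy=4,interpolation=cv2.INTER_CUBIC)
o[316:516,580:780]=cv2.resize(d['pixels'][206:256,268:318],None,fx=4,fy=4,interpolation=cv2.INTER_CUBIC)
cv2.imwrite('pics/c9.png',o); s=cur()[0]; print(s['contact_force'],s['position'])
d0=load('top0')
for n,u,v in [('floor',472,245),('floor2',478,225),('floor0',470,250)]: print(n,pt(d,u,v).round(3))
print(np.abs(d['pixels'].astype(int)-d0['pixels']).max(2)[140:345,230:420].__gt__(60).sum())
E
```

```text
clock: 19.95
position: [0.5165, -0.3451, 0.0346]
ee_rot: [0.028, 0.906, 0.056, -0.419]
contact_force: [-3.3, 0.5, 7.8]
width: 0.0161
clock: 20.95
position: [0.4248, -0.3552, 0.1406]
ee_rot: [0.027, 0.905, 0.056, -0.421]
contact_force: [0.1, -0.6, 1.2]
width: 0.0426
clock: 21.35
position: [0.3743, -0.3624, 0.2016]
ee_rot: [0.028, 0.905, 0.055, -0.421]
contact_force: [-0.0, 0.6, -0.2]
width: 0.043
[0.47814656 0.88095696 0.23806881] [ 0.37492833 -0.36106036  0.20007847]
floor [ 0.594 -0.334  0.003]
floor2 [ 0.635 -0.346  0.009]
floor0 [ 0.583 -0.328  0.009]
313
```

View pics/c9.png

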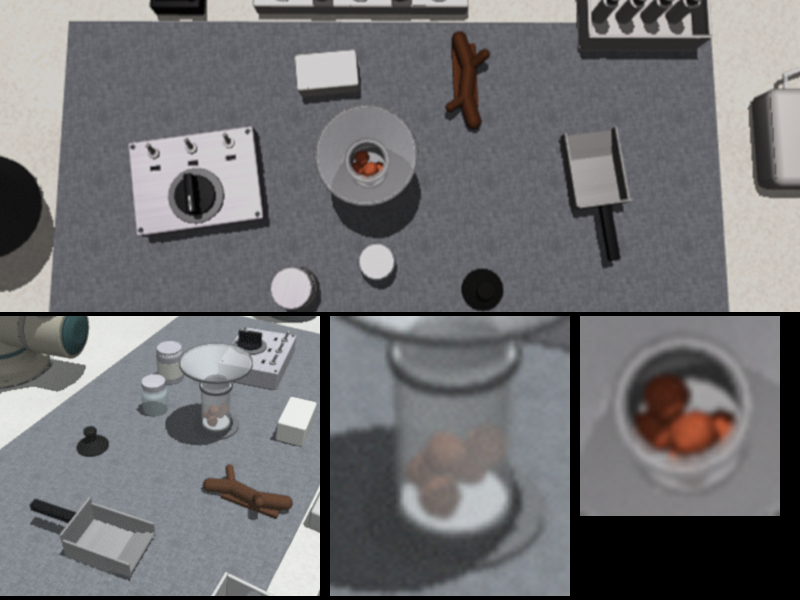

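The scoop is level on the liner at (597,170), no bystander has visibly moved, the knob is at its stop, the chunks are low in the tube, and none lie outside it.

```bash
python3 -c "
from rig import manip; print(manip.sign_off())"
```

```text
the job is handed in; nothing more can be done
None
```

The job is handed in: the pump knob is off, the chunks are in the tube, and the empty scoop is back on the liner. It took about 21 s of the 72 s limit, and the hand-in reported no verdict.

- **Knob:** I turned it anticlockwise until the wrist moment rose to about 6.9 N m. The pointer then lay along the panel axis, about 0.8 rad from where it started.
- **Chunks:** I tipped the scoop to about 1.2 rad over the feeding cone. The last pictures show the tray empty, the chunks low in the tube, and none on the liner or in the cone. They overlap in the views, so I could make out only four or five in the tube. That all five are there rests on none being seen anywhere else.
- **Scoop:** It looks level on the liner, close to where it started. I judged this by eye and from noisy depth readings of the tray floor (3 to 9 mm), not from a precise measurement.
- **Bystanders and arm:** No bystander appears to have moved. The gripper is clear of everything, with contact force readings near zero.

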